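# Put away the wheel-hub caps and bearings

## Robot

A 7-joint arm with a two-finger parallel gripper is mounted at the origin on the work surface. World frame = base frame: x ahead of the robot, y to its left, z up, the work surface at z = 0. Lengths are in m, angles in rad, forces in N, time in s.
With the tool pointing down it reaches from about 0.4 to 0.9 m from the base axis. Payload 5.5 kg.
Tool frame: the origin (TCP) lies at the very end of the fingers, on their centre line; the grasp point (between the pads) lies 19 mm behind it (arm.tcp_to_grasp is the distance from the TCP to the grasp point, in m); z points along the fingers, y is the line along which they close (so a half turn about z gives the same grasp; the last joint's range is limited). The gripper opens to 85 mm and grips with 20 to 120 N. Pads are 22 mm wide; open, the fingers measure 114 mm over their backs; the gripper's body (76 mm by 85 mm) begins 54 mm behind the grasp point. The pads swing forward as they close: fully open they stand 13 mm farther back than shut.
Start: joints at [-1.048, 0.501, -0.427, 1.55, 0.221, 1.138, -0.21], TCP at [0.167, 0.628, 0.192] pointing down, gripper open.
Joint ranges: [-2.88, 2.88], [-0.31, 2.03], [-1.54, 1.56], [0.2, 2.42], [-1.41, 4.55], [0.19, 2.02], [-2.57, 2.57]. Speed limits (rad/s): [2.57, 2.57, 3.14, 3.14, 3.14, 3.14, 3.14].

## Interface

Orientations are given as a 3x3 rotation matrix whose columns are the frame's x, y, z axes.
In Python, from rig import arm, eyes, hand_in gives the robot as it stands.
- The arm moves only by the shell command python3 -m pendant 'ROWS'. ROWS is JSON, one flat list of numbers, 5 for each row, row after row: the opening, from -1 (shut) to 1 (fully open), so that 0 is half open, then the shift along the world's x, y, z normalised to -1 to 1, where 1 is 0.025 m, then the turn about the world's z normalised to -1 to 1, where 1 is 0.08 rad. In form: [hand, tx, ty, tz, turn, hand, tx, ty, tz, turn, ...]. A call has 1 to 5 rows; each row shifts and turns the commanded pose from where the row before left it; what a row does not reach is not made up. A row lasts 1/8 s, in which the tool goes at most 62.5 mm and 10.7 degrees, less where a joint would pass 70% of its speed; a pose out of reach is approached as far as the arm can. A call with a number of a shift or a turn outside -1 to 1 is refused whole. A call with a gripper value outside its range is refused whole. The fingers move at their own pace and stop on an object; the grip force is fixed at half the most. Time passes only in rows, so rows that do not move let the fingers close. It gives the time, the measured TCP pose, the force, the opening and the grip force at its end, in the units of the state.
- arm.state(): the state, without advancing time (a new reading comes with each control period).
- eyes.camera(name): name is "scene" or "top" or "wrist"; returns the picture (400x640x3 uint8, red, green, blue); there is no depth.
- eyes.camera_model(name): a dict with "mtx" (3x3 intrinsics, pixels), "dist_coeffs" ([k1, k2, p1, p2, k3] as OpenCV has them; the pictures are not rectified), "rvec" (rotation vector, rad) and "tvec" (3), from world to camera coordinates, as OpenCV has them. Camera axes: x right, y down, z forward; pixel columns grow to the right and rows downward; lengths in m; the calibration is good to about 2 mm. A picture is of the moment at which its call begins: read the wrist's pose just before it. camera_model takes no time and is no camera call; for the wrist camera it gives the pose at the moment of the call.
- hand_in(): hands the job in; it is judged then, once.
Trained networks look in the newest picture that a camera, given by its name, has taken for a name from the list of things; names that differ only in an ending like _2 or _b are one class to them, and where a whole thing is asked for, a point or a joint stands for the part that bears it (a point fixed in the world has none). Each returns a list of dicts, best first, with "p" (0 to 1); they miss things now and then, are a little off and sometimes report something else, mostly with a low value. They report only what shows in the picture. A call takes as long as a camera call. They do not tell look-alikes from the thing itself.
- eyes.masks_of(thing, camera): "pixels" (400x640 bool, what is visible of it).
- eyes.pinpoint(thing, camera): "xyz" ([x, y, z] in m, in world coordinates, good to about 4 mm: a listed point, or the origin of a listed thing).
The state is a dict: "clock": time; "qpos": joint angles; "joint_velocities": joint speeds; "joint_efforts": joint torques, N m; "tcp_pos": TCP position; "eef_rot": TCP orientation; "force": force on the tool from outside, world axes, zero at the start; "moment": the same for the moment, N m; "opening": finger opening in m; "finger_force": force on a finger pad.
Only numpy, scipy, OpenCV 4.12 (cv2) and the standard library are available. Lean on these libraries where they do the work, as an engineer would, in place of code of your own. Each camera call takes 0.05 s, during which the arm holds its last target. There are 200 camera calls.

## Task

Put away the wheel-hub parts: nest the three domed hub caps open side up in the middle of the shallow dish, the widest at the bottom, the middle one cupped in it and the narrowest cupped in that, each seated all the way down and upright. Thread the two ball bearings over the post of the bearing stand, the larger one flat on the base and the smaller one flat on top of it. Leave the axle nut, the wrench and the grease jar where they are.

Things in the scene. Friction and masses are not known exactly. Their poses are not given: they have to be found in the camera images.
- cap_wide: The widest and shallowest hub cap: domed steel cap lying dome down, open mouth up, like a small bowl. 68 mm outside diameter, 26 mm tall, wall and floor 3 mm; wall straight from 13 mm up to the rim, rounding in below to a flat 42 mm underside. Loose, 0.11 kg. Origin: centre of the underside, z up.
- cap_mid: The middle hub cap: domed steel cap lying dome down, open mouth up, like a small bowl. 52 mm outside diameter, 40 mm tall, wall and floor 3 mm; wall straight from 13 mm up to the rim, rounding in below to a flat 26 mm underside. Loose, 0.09 kg. Seated in the wide cap its underside is 3 mm above that cap's underside and its rim 17 mm above that cap's rim. Origin: centre of the underside, z up.
- cap_slim: The narrowest and tallest hub cap: domed steel cap lying dome down, open mouth up, like a small bowl. 37 mm outside diameter, 53 mm tall, wall and floor 3 mm; wall straight from 12 mm up to the rim, rounding in below to a flat 20 mm underside. Loose, 0.07 kg. Seated in the middle cap its underside is 3 mm above that cap's underside and its rim 16 mm above that cap's rim. Origin: centre of the underside, z up.
- bearing_big: The larger ball bearing: a flat steel ring lying on its face, with a dark cage and bright balls between its races. Outside diameter 62 mm, bore 32 mm, 20 mm thick, about 0.27 kg. Loose. Origin on the axis at the lower face, z up.
- bearing_small: The smaller ball bearing: a flat steel ring lying on its face, with a dark cage and bright balls between its races. Outside diameter 47 mm, bore 22 mm, 18 mm thick, about 0.14 kg. Loose. Origin on the axis at the lower face, z up.
- dish: Shallow round aluminium parts dish, fixed to the bench; 140 mm across its rim, 8 mm high, inside floor 3 mm above the bench and about 118 mm across. Origin at the centre of its underside, on the bench; z up.
- spindle: Bearing stand, fixed to the bench: a round wooden base 84 mm across and 8 mm thick with one upright steel post in its centre, 12 mm thick, its chamfered tip 60 mm above the bench. Origin at the centre of the base's underside, z along the post.
- nut: Bystander: a hexagonal steel axle nut lying flat, about 42 mm across flats, 20 mm thick, with a hole in the middle. It stands among the parts. Origin at the centre of its underside.
- wrench: Bystander: an open-ended steel wrench, 180 mm long, lying flat on the far side of the bench. Origin under the middle of its length, x along it.
- grease_jar: Bystander: a closed jar of grease with a black cap, 60 mm in diameter, 65 mm tall, on the far side of the bench. Origin at the centre of its underside.
Things that resemble listed ones, but are neither listed nor needed, are in the scene too. Leave any pink or purple look-alike of the cap_mid alone. Leave any orange look-alike of the cap_slim alone.

How it is judged:
By the outcome, as a careful person would: the job done as asked, in the order asked, and still so for the second after the job is handed in, with the robot touching nothing.
It also fails if it takes over 120 s, if anything falls off the work surface, if the arm or the gripper's body presses on something with over 40 N, if the wrist force passes 120 N, or if a joint passes its speed limit or range.

## Working session

There is one attempt and no reset: what is moved stays moved. The work goes in short steps, Python scripts to look and compute and a shell command to move; the robot and the scene stay as the last step left them, time stands still between calls to the robot, and variables do not carry over. Pictures are saved under pics/ and viewed, at most 14 in all, crops included, and the job is handed in when it is done.

```bash
mkdir -p pics; ls
cat > h.py <<'E'
import numpy as np,cv2
from rig import arm,eyes
def snap(cam,fn):
    im=eyes.camera(cam); cv2.imwrite('pics/'+fn,im[:,:,::-1]); return im
def ray(cam,uv,z):
    m=eyes.camera_model(cam);R=cv2.Rodrigues(np.array(m['rvec'],float))[0];t=np.array(m['tvec'],float).ravel()
    p=cv2.undistortPoints(np.array(uv,float).reshape(-1,1,2),np.array(m['mtx'],float),np.array(m['dist_coeffs'],float)).reshape(-1,2)
    d=np.c_[p,np.ones(len(p))]@R; c=-R.T@t
    return c+d*((z-c[2])/d[:,2])[:,None]
def proj(cam,P):
    m=eyes.camera_model(cam)
    return cv2.projectPoints(np.array(P,float).reshape(-1,3),np.array(m['rvec'],float),np.array(m['tvec'],float),np.array(m['mtx'],float),np.array(m['dist_coeffs'],float))[0].reshape(-1,2)
E
python3 - <<'E'
from h import *
import numpy as np
snap('top','top1.png');snap('scene','sc1.png')
for n in ['cap_wide','cap_mid','cap_slim','bearing_big','bearing_small','dish','spindle','nut','grease_jar','wrench']:
    for d in eyes.pinpoint(n,'top'): print(n,round(d['p'],2),np.round(d['xyz'],3),np.round(proj('top',d['xyz'])[0]))
s=arm.state();print(s['clock'],s['tcp_pos'],np.round(s['eef_rot'],3),s['opening'],arm.tcp_to_grasp)
E
```

```text
pics
cap_wide 0.61 [ 0.446  0.146 -0.002] [270. 269.]
cap_mid 0.76 [ 0.607 -0.134  0.004] [396. 196.]
cap_mid 0.74 [ 0.67  -0.22  -0.001] [433. 168.]
cap_slim 0.86 [ 0.611  0.225 -0.001] [236. 196.]
cap_slim 0.85 [ 0.592  0.15  -0.001] [268. 204.]
bearing_big 0.77 [ 0.612 -0.014 -0.   ] [342. 194.]
bearing_small 0.61 [0.594 0.147 0.002] [270. 203.]
bearing_small 0.52 [ 0.449 -0.158 -0.   ] [408. 267.]
dish 0.55 [ 0.51 -0.3  -0.  ] [471. 239.]
spindle 0.73 [ 0.446 -0.154  0.   ] [407. 269.]
spindle 0.62 [0.525 0.314 0.004] [196. 234.]
nut 0.51 [ 0.471  0.    -0.004] [336. 258.]
grease_jar 0.65 [0.751 0.186 0.   ] [254. 135.]
wrench 0.57 [ 0.758 -0.123  0.002] [389. 130.]
wrench 0.28 [ 0.445  0.147 -0.001] [269. 270.]
0.6 [0.16694905 0.62822111 0.19156268] [[-0.966  0.257  0.   ]
 [ 0.257  0.966  0.   ]
 [ 0.     0.    -1.   ]] 0.08529118900202039 0.0187
```

Run:
```python
import cv2
a=cv2.imread('pics/top1.png');
cv2.imwrite('pics/top1c.png',cv2.resize(a[100:320,140:520],(800,463),interpolation=cv2.INTER_CUBIC))
```

```text
(no output)
```

View pics/top1c.png

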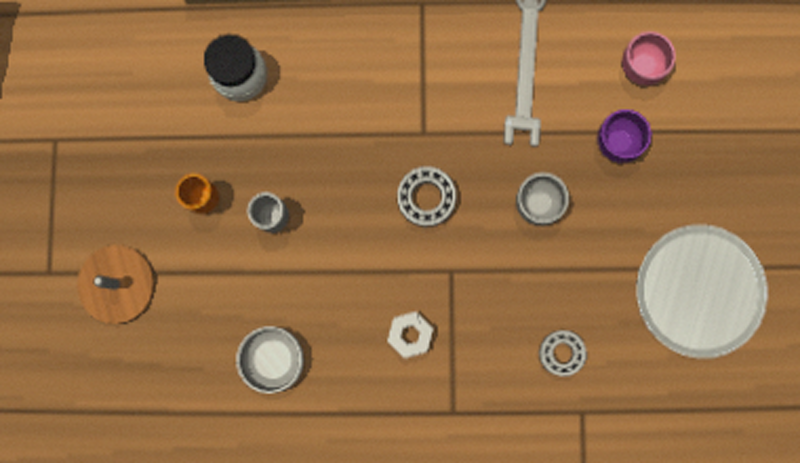

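View pics/sc1.png

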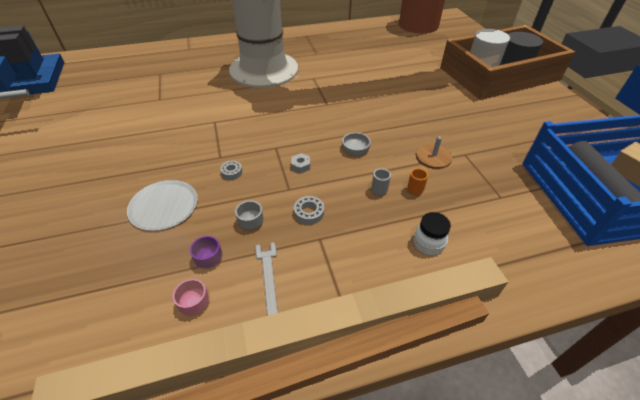

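Rim colours identify the targets in the top crop:
- **cap_mid:** the steel one at top px (398,194). The purple (437,164) and pink (448,128) ones are look-alikes.
- **cap_slim:** the steel one at (267,200). The orange one (233,191) is a look-alike.

The dish is at (473,238), the spindle at (195,235), the wide cap at (268,271), the big bearing at (343,193) and the small one at (407,268). The enlarged crop already confirms the choice. Next I refine with silhouette fits.

```bash
cat >> h.py <<'E'
SH={'cap_wide':[[(.021,0),(.034,.013),(.034,.026)]],'cap_mid':[[(.013,0),(.026,.013),(.026,.040)]],'cap_slim':[[(.010,0),(.0185,.012),(.0185,.053)]],
'bearing_big':[[(.031,0),(.031,.020)]],'bearing_small':[[(.0235,0),(.0235,.018)]],'dish':[[(.06,0),(.07,.008)]],'spindle':[[(.042,0),(.042,.008)],[(.006,.008),(.006,.06)]]}
A=np.linspace(0,2*np.pi,60,endpoint=False)
def sil(cam,n,c,S=8):
    m=np.zeros((400*S//4*1,640*S//4),np.uint8) if 0 else np.zeros((1600,2560),np.uint8)
    for part in SH[n]:
        P=np.concatenate([np.c_[c[0]+r*np.cos(A),c[1]+r*np.sin(A),c[2]+0*A+z] for r,z in part])
        h=cv2.convexHull(((proj(cam,P)+.5)*4*16).astype(np.int32)); cv2.fillPoly(m,[h],1,shift=4)
    M=cv2.moments(m,True); return np.array([M['m10'],M['m01']])/M['m00']/4-.5, M['m00']/16
def fit(cam,n,near,z=0.):
    best=None
    for d in eyes.masks_of(n,cam):
        k,l,st,ce=cv2.connectedComponentsWithStats(d['pixels'].astype(np.uint8))
        for i in range(1,k):
            p=ray(cam,ce[i],z+.01)[0]
            if st[i,4]>30 and np.hypot(*(p[:2]-near[:2]))<.04 and (best is None or st[i,4]>best[1]): best=(ce[i],st[i,4])
    if best is None: return None
    c=np.array([near[0],near[1],z])
    for _ in range(5):
        q,a=sil(cam,n,c); c[:2]+=(ray(cam,best[0],z+.01)-ray(cam,q,z+.01))[0,:2]
    return c,best[1],a
E
python3 - <<'E'
from h import *
N={'cap_wide':(.446,.146),'cap_mid':(.607,-.134),'cap_slim':(.592,.15),'bearing_big':(.612,-.014),'bearing_small':(.449,-.158),'dish':(.51,-.3),'spindle':(.525,.314)}
for cam in ['top','scene']:
    eyes.camera(cam)
    for n in N:
        r=fit(cam,n,N[n]); print(cam,n,r and (np.round(r[0],4),r[1],round(r[2])))
print(arm.state()['clock'])
print(eyes.camera_model('wrist'))
E
```

```text
top cap_wide (array([0.4444, 0.1459, 0.    ]), np.int32(807), 820)
top cap_mid (array([ 0.6046, -0.1327,  0.    ]), np.int32(478), 514)
top cap_slim (array([0.5935, 0.1483, 0.    ]), np.int32(277), 302)
top bearing_big (array([ 0.6128, -0.0143,  0.    ]), np.int32(453), 662)
top bearing_small (array([ 0.4481, -0.1539,  0.    ]), np.int32(334), 405)
top dish (array([ 0.5109, -0.3017,  0.    ]), np.int32(3069), 3154)
top spindle (array([0.5234, 0.3161, 0.    ]), np.int32(1068), 1121)
scene cap_wide (array([0.4483, 0.1493, 0.    ]), np.int32(503), 536)
scene cap_mid (array([ 0.6083, -0.131 ,  0.    ]), np.int32(638), 680)
scene cap_slim (array([0.5973, 0.1492, 0.    ]), np.int32(446), 433)
scene bearing_big (array([ 0.6144, -0.0125,  0.    ]), np.int32(669), 752)
scene bearing_small (array([ 0.4511, -0.1494,  0.    ]), np.int32(326), 369)
scene dish (array([ 0.5133, -0.299 ,  0.    ]), np.int32(2692), 2724)
scene spindle (array([0.5252, 0.3191, 0.    ]), np.int32(794), 798)
1.4
{'mtx': array([[288.48356919,   0.        , 315.93486552],
       [  0.        , 288.48356919, 202.46500443],
       [  0.        ,   0.        ,   1.        ]]), 'dist_coeffs': array([-0.05033445,  0.        ,  0.        ,  0.        ,  0.        ]), 'rvec': array([-2.30932224, -1.77555687, -0.24588906]), 'tvec': array([-0.65016025, -0.03527291,  0.37912048])}
```

```bash
R='' ; python3 -m pendant '[1,0.56,-0.96,0,0.16,1,0.56,-0.96,0,0.16,1,0.56,-0.96,0,0.16,1,0.56,-0.96,0,0.16,1,0.56,-0.96,0,0.16]'
python3 -m pendant '[1,0.56,-0.96,0,0.16,1,0.56,-0.96,0,0.16,1,0.56,-0.96,0,0.16,1,0.56,-0.96,0,0.16,1,0.56,-0.96,0,0.16]'
python3 -m pendant '[1,0.56,-0.96,0,0.16,1,0.56,-0.96,0,0.16,1,0.56,-0.96,0,0.16,1,0.56,-0.96,0,0.16,1,0.56,-0.96,0,0.16]'
python3 -m pendant '[1,0.56,-0.96,0,0.16,1,0.56,-0.96,0,0.16,1,0.56,-0.96,0,0.16,1,0.56,-0.96,0,0.16,1,0.56,-0.96,0,0.16]'
python3 -m pendant '[1,0,0,0,0,1,0,0,0,0]'
python3 - <<'E'
from h import *
s=arm.state();print(s['tcp_pos'],np.round(s['eef_rot'],3).tolist(),np.round(s['qpos'],2),s['force'])
snap('wrist','w1.png')
for n,c in [('cap_wide',(.4463,.1476))]:
    r=fit('wrist',n,c);print(r)
print(eyes.camera_model('wrist')['rvec'],proj('wrist',s['tcp_pos']))
E
```

```text
clock: 2.02
tcp_pos: [0.2374, 0.5075, 0.1916]
eef_rot: [[-0.981, 0.194, 0.0], [0.194, 0.981, 0.0], [-0.0, 0.0, -1.0]]
force: [-0.2, -0.3, 0.0]
opening: 0.0856
finger_force: 0.0
clock: 2.65
tcp_pos: [0.3074, 0.3875, 0.1917]
eef_rot: [[-0.991, 0.131, 0.0], [0.131, 0.991, 0.0], [-0.0, 0.0, -1.0]]
force: [0.6, 0.1, -0.2]
opening: 0.0853
finger_force: 0.0
clock: 3.28
tcp_pos: [0.3774, 0.2675, 0.1918]
eef_rot: [[-0.998, 0.067, 0.001], [0.067, 0.998, 0.0], [-0.001, 0.0, -1.0]]
force: [0.4, -0.3, 0.8]
opening: 0.0852
finger_force: 0.0
clock: 3.9
tcp_pos: [0.4474, 0.1475, 0.1917]
eef_rot: [[-1.0, 0.003, 0.0], [0.003, 1.0, 0.0], [-0.0, 0.0, -1.0]]
force: [0.3, -0.9, -0.5]
opening: 0.0853
finger_force: 0.0
clock: 4.15
tcp_pos: [0.4466, 0.149, 0.1916]
eef_rot: [[-1.0, 0.003, -0.0], [0.003, 1.0, 0.001], [0.0, 0.001, -1.0]]
force: [0.1, 0.1, 0.0]
opening: 0.0856
finger_force: 0.0
[0.44659321 0.14897191 0.19159195] [[-1.0, 0.003, -0.0], [0.003, 1.0, 0.001], [0.0, 0.001, -1.0]] [-0.2   0.16 -0.2   1.99  0.04  1.    1.15] [0.09065157 0.0697776  0.03079353]
(array([0.44403423, 0.14667963, 0.        ]), np.int32(2398), 2434.5)
[-2.07631421 -2.07178001 -0.28725878] [[315.03365609 227.48824782]]
```

View pics/w1.png

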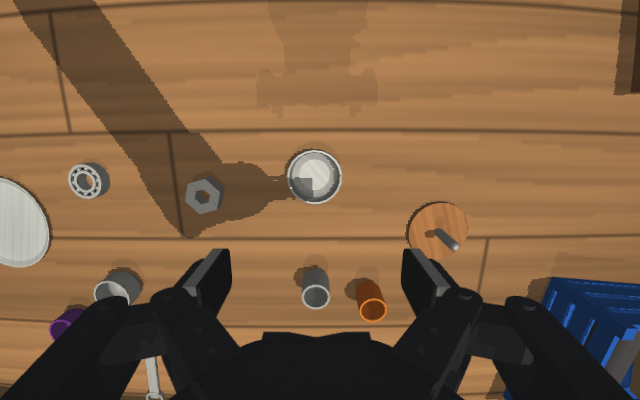

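The view shows the wide cap at wrist px (314,177), clear of neighbours, with the nut (204,195) well away. Going down on it.

```bash
python3 -m pendant '[1,-0.08,-0.09,-0.9,0,1,0,0,-0.9,0,1,0,0,-0.9,0,1,0,0,-0.9,0,1,0,0,-0.9,0]' >/dev/null
python3 -m pendant '[1,0,0,-0.9,0,1,0,0,-0.9,0,1,0,0,-0.9,0,1,0,0,-0.3,0,1,0,0,0,0]'
python3 -m pendant '[-1,0,0,0,0,-1,0,0,0,0,-1,0,0,0,0,-1,0,0,0,0,-1,0,0,0,0]'
python3 -m pendant '[-1,0,0,0.4,0,-1,0,0,0.4,0,-1,0,0,0.4,0,-1,0,0,0.4,0,-1,0,0,0.4,0]'
```

```text
clock: 5.5
tcp_pos: [0.4445, 0.1465, 0.0039]
eef_rot: [[-1.0, 0.003, -0.001], [0.003, 1.0, 0.0], [0.001, 0.0, -1.0]]
force: [0.3, -0.5, 0.6]
opening: 0.085
finger_force: 0.0
clock: 6.12
tcp_pos: [0.445, 0.1459, 0.0041]
eef_rot: [[-1.0, 0.004, 0.0], [0.004, 1.0, 0.0], [-0.0, 0.0, -1.0]]
force: [0.3, 0.3, -0.3]
opening: -0.0001
finger_force: 0.0
clock: 6.75
tcp_pos: [0.445, 0.146, 0.0549]
eef_rot: [[-1.0, 0.004, 0.0], [0.004, 1.0, 0.0], [-0.0, 0.0, -1.0]]
force: [-0.5, -0.8, -0.2]
opening: 0.0001
finger_force: 0.0
```

```bash
python3 -m pendant '[1,0,0,1,0,1,0,0,1,0,1,0,0,1,0,1,0,0,1,0,1,0,0,1,0]'
python3 - <<'E'
from h import *
snap('wrist','w2.png')
print(fit('wrist','cap_wide',(.4446,.1468)))
E
```

```text
clock: 7.38
tcp_pos: [0.4447, 0.1459, 0.1803]
eef_rot: [[-1.0, 0.004, 0.0], [0.004, 1.0, 0.0], [-0.0, 0.0, -1.0]]
force: [0.2, 0.2, -0.2]
opening: 0.0849
finger_force: 0.0
(array([0.44736636, 0.14713455, 0.        ]), np.int32(2487), 2557.375)
```

View pics/w2.png

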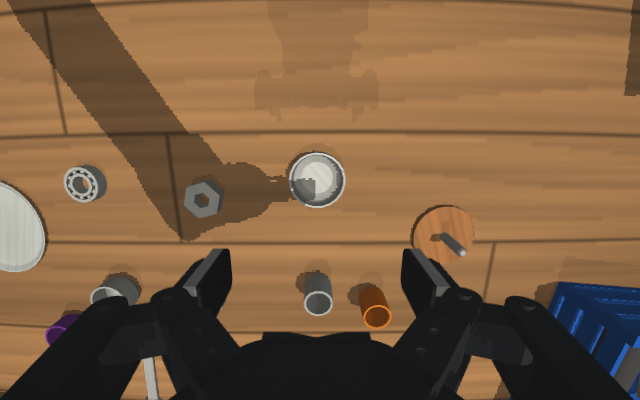

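The cap is still at (317,180), upright and unmoved, so the grasp missed. I'll go back down, close part-way and look.

```bash
python3 -m pendant '[1,0.06,0.03,-1,0,1,0,0,-1,0,1,0,0,-1,0,1,0,0,-1,0,1,0,0,-1,0]' >/dev/null
python3 -m pendant '[1,0,0,-1,0,1,0,0,-1,0,0.7,0,0,-0.05,0,0.7,0,0,0,0,0.7,0,0,0,0]'
python3 - <<'E'
from h import *
a=eyes.camera('scene');b=eyes.camera('wrist')
u,v=proj('scene',[.446,.147,.03])[0].astype(int)
c=cv2.resize(a[v-50:v+50,u-64:u+64],(640,500),interpolation=cv2.INTER_CUBIC)
b=b[50:350,120:520]
cv2.imwrite('pics/d1.png',np.hstack([cv2.resize(c,(400,300)),b])[:,:,::-1])
E
```

```text
clock: 8.72
tcp_pos: [0.4473, 0.147, 0.0037]
eef_rot: [[-1.0, 0.004, 0.002], [0.004, 1.0, 0.001], [-0.002, 0.001, -1.0]]
force: [-0.8, 0.2, -0.1]
opening: 0.0726
finger_force: 0.0
```

View pics/d1.png

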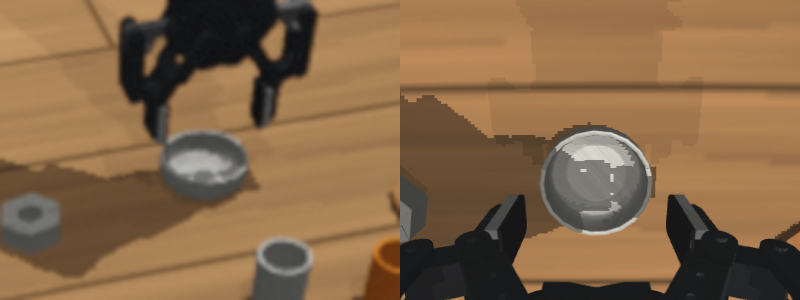

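Run:
```python
from h import *
m=eyes.camera_model('wrist');R=cv2.Rodrigues(m['rvec'])[0];c=-R.T@m['tvec'];print('cam',c,'axis',R[2])
s=arm.state();print(s['tcp_pos'],s['opening'])
for u,v in [(242,247),(390,246),(217,312),(410,312)]:
    a=ray('wrist',[u,v],0)[0];d=a-c
    print(u,v,c+d*((s['tcp_pos'][1]+.0363*(1 if u>316 else -1)-c[1])/d[1]))
print(fit('wrist','cap_wide',(.4465,.147)))
eyes.camera('top'); print(fit('top','cap_wide',(.4465,.147)))
```

```text
cam [0.37790871 0.14736689 0.18633158] axis [ 2.73584444e-01 -7.28897010e-04 -9.61847712e-01]
[0.44723642 0.14695733 0.00366967] 0.0729888302568873
242 247 [0.43773036 0.11065733 0.05589903]
390 246 [0.43671717 0.18325733 0.05760126]
217 312 [0.44531019 0.11065733 0.09645142]
410 312 [0.44845092 0.18325733 0.09264309]
(array([0.44391714, 0.14684037, 0.        ]), np.int32(9665), 9816.75)
None
```

Run:
```python
from h import *
u,v=proj('scene',[.446,.147,.03])[0].astype(int)
print('scene tips seen',(u-64+np.array([157,265])*.32,v-50+np.array([140,125])/3))
for z in [.004,.017,.03,.045,.06]: print(z,proj('scene',[[.447,.147-.039,z],[.447,.147+.039,z]]).round(1).tolist())
```

```text
scene tips seen (array([341.24, 375.8 ]), array([135.66666667, 130.66666667]))
0.004 [[339.6, 151.1], [369.9, 145.5]]
0.017 [[339.8, 146.9], [370.4, 141.3]]
0.03 [[340.1, 142.6], [371.0, 137.1]]
0.045 [[340.3, 137.5], [371.6, 132.0]]
0.06 [[340.6, 132.3], [372.3, 126.8]]
```

Both cameras put the real fingertips about 45–50 mm above the reported TCP, so I lower further while watching the force.

```bash
python3 -m pendant '[0.8,-0.1,0,-0.4,0,0.8,0,0,-0.4,0,0.8,0,0,-0.3,0,0.8,0,0,-0.2,0,0.8,0,0,0,0]'
python3 -m pendant '[-1,0,0,0,0,-1,0,0,0,0,-1,0,0,0,0,-1,0,0,0,0]'
```

```text
clock: 9.6
tcp_pos: [0.4435, 0.1466, -0.0303]
eef_rot: [[-1.0, 0.004, -0.001], [0.004, 1.0, -0.0], [0.001, -0.0, -1.0]]
force: [0.4, -0.5, 0.2]
opening: 0.0768
finger_force: 0.0
clock: 10.1
tcp_pos: [0.444, 0.1468, -0.0286]
eef_rot: [[-1.0, 0.003, 0.0], [0.003, 1.0, -0.0], [-0.0, -0.0, -1.0]]
force: [-4.3, -1.6, 12.2]
opening: 0.063
finger_force: 62.4
```

```bash
python3 -m pendant '[0.8,0,0,0,0,0.8,0,0,0,0,0.8,0,0,0.32,0,0.8,0,0,0,0]'
python3 -m pendant '[-1,0,0,0,0,-1,0,0,0,0,-1,0,0,0,0,-1,0,0,0,0]'
python3 - <<'E'
from h import *
a=eyes.camera('scene');b=eyes.camera('wrist')
u,v=proj('scene',[.446,.147,.03])[0].astype(int)
c=cv2.resize(a[v-50:v+50,u-64:u+64],(400,300),interpolation=cv2.INTER_CUBIC)
cv2.imwrite('pics/d2.png',np.hstack([c,b[50:350,120:520]])[:,:,::-1])
E
```

```text
clock: 10.6
tcp_pos: [0.4446, 0.1469, -0.0211]
eef_rot: [[-1.0, 0.004, 0.001], [0.004, 1.0, 0.0], [-0.001, 0.0, -1.0]]
force: [-0.9, 0.4, -0.7]
opening: 0.0769
finger_force: 0.0
clock: 11.1
tcp_pos: [0.4444, 0.1469, -0.0203]
eef_rot: [[-1.0, 0.003, 0.001], [0.003, 1.0, -0.0], [-0.001, -0.0, -1.0]]
force: [-3.8, -1.8, 18.5]
opening: 0.0611
finger_force: 60.4
```

View pics/d2.png

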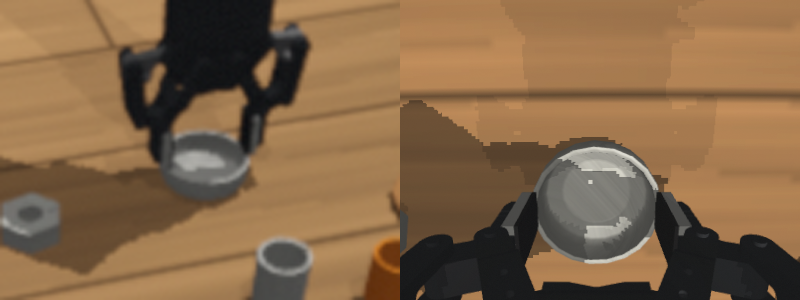

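The pads hold only the rim with their tips: the opening reads 61 mm against a 68 mm cap, and the force is upward. I'll release and go lower.

```bash
python3 -m pendant '[0.8,0,0,0,0,0.8,0,0,0,0,0.8,0,0,-0.4,0,0.8,0,0,-0.4,0,0.8,0,0,0,0]'
python3 -m pendant '[-1,0,0,0,0,-1,0,0,0,0,-1,0,0,0,0,-1,0,0,0,0]'
```

```text
clock: 11.82
tcp_pos: [0.4427, 0.1462, -0.0431]
eef_rot: [[-1.0, 0.004, -0.003], [0.004, 1.0, -0.001], [0.003, -0.001, -1.0]]
force: [-0.2, 0.1, -0.4]
opening: 0.0769
finger_force: 0.0
clock: 12.32
tcp_pos: [0.4434, 0.1466, -0.0413]
eef_rot: [[-1.0, 0.003, -0.001], [0.003, 1.0, -0.0], [0.001, -0.0, -1.0]]
force: [-3.1, -0.1, 5.0]
opening: 0.0633
finger_force: 63.9
```

```bash
python3 -m pendant '[-1,0,0,0.4,0,-1,0,0,0.4,0,-1,0,0,0.8,0,-1,0,0,0.8,0,-1,0,0,0,0]'
python3 - <<'E'
from h import *
a=eyes.camera('scene');b=eyes.camera('wrist')
u,v=proj('scene',[.446,.147,.06])[0].astype(int)
c=cv2.resize(a[v-50:v+50,u-64:u+64],(400,300),interpolation=cv2.INTER_CUBIC)
cv2.imwrite('pics/d3.png',np.hstack([c,b[50:350,120:520]])[:,:,::-1])
E
```

```text
clock: 12.95
tcp_pos: [0.4458, 0.1472, 0.02]
eef_rot: [[-1.0, 0.004, 0.004], [0.004, 1.0, 0.001], [-0.004, 0.001, -1.0]]
force: [0.3, 0.2, -1.2]
opening: 0.0632
finger_force: 65.9
```

View pics/d3.png

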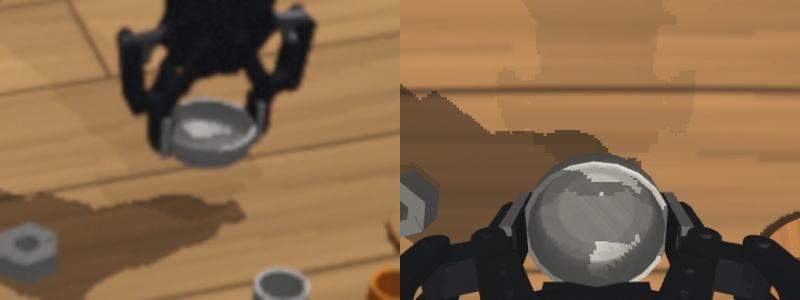

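The wide cap is held, rim up. Carrying it high to the dish.

```bash
python3 -m pendant '[-1,0.13,-0.9,0.4,0,-1,0.13,-0.9,0.4,0,-1,0.13,-0.9,0.4,0,-1,0.13,-0.9,0.4,0,-1,0.13,-0.9,0.4,0]' >/dev/null
python3 -m pendant '[-1,0.13,-0.9,0,0,-1,0.13,-0.9,0,0,-1,0.13,-0.9,0,0,-1,0.13,-0.9,0,0,-1,0.13,-0.9,0,0]' >/dev/null
python3 -m pendant '[-1,0.13,-0.9,0,0,-1,0.13,-0.9,0,0,-1,0.13,-0.9,0,0,-1,0.13,-0.9,0,0,-1,0.13,-0.9,0,0]' >/dev/null
python3 -m pendant '[-1,0.13,-0.9,0,0,-1,0.13,-0.9,0,0,-1,0.13,-0.9,0,0,-1,0.13,-0.9,0,0,-1,0.13,-0.8,0,0]' >/dev/null
python3 -m pendant '[-1,0,0,0,0,-1,0,0,0,0]'
python3 - <<'E'
from h import *
eyes.camera('wrist');s=arm.state();print(s['tcp_pos'],s['qpos'].round(2) if hasattr(s['qpos'],'round') else s['qpos'])
for n,z in [('dish',0),]: print(fit('wrist',n,(.512,-.3),z))
for z in (.1,.11,.12): print(z,fit('wrist','cap_wide',s['tcp_pos'],z))
E
```

```text
clock: 15.8
tcp_pos: [0.5088, -0.2998, 0.068]
eef_rot: [[-1.0, 0.003, -0.001], [0.003, 1.0, 0.001], [0.001, 0.001, -1.0]]
force: [-0.2, 0.5, -0.2]
opening: 0.063
finger_force: 66.0
[ 0.50897601 -0.29940794  0.06810653] [ 0.53  0.51 -0.06  1.81  0.04  0.82  2.03]
(array([ 0.49163325, -0.30153745,  0.        ]), np.int32(12000), 20443.375)
0.1 (array([ 0.51454081, -0.29916947,  0.1       ]), np.int32(15546), 14261.25)
0.11 (array([ 0.50905879, -0.29935408,  0.11      ]), np.int32(15546), 16701.5)
0.12 (array([ 0.50354367, -0.29955213,  0.12      ]), np.int32(15546), 19843.9375)
```

```bash
python3 -m pendant '[-1,0.1,-0.05,-0.8,0,-1,0,0,-0.8,0,-1,0,0,-0.8,0,-1,0,0,-0.8,0,-1,0,0,-0.6,0]'
python3 -m pendant '[-1,0,0,-0.1,0,-1,0,0,-0.1,0,-1,0,0,-0.06,0,-1,0,0,0,0]'
```

```text
clock: 16.68
tcp_pos: [0.5106, -0.3017, -0.0288]
eef_rot: [[-1.0, 0.004, -0.002], [0.004, 1.0, 0.001], [0.002, 0.001, -1.0]]
force: [-0.1, -0.4, -1.3]
opening: 0.0632
finger_force: 66.0
clock: 17.18
tcp_pos: [0.5118, -0.3023, -0.0327]
eef_rot: [[-1.0, 0.004, 0.001], [0.004, 1.0, -0.0], [-0.001, -0.0, -1.0]]
force: [0.2, 0.2, -2.2]
opening: 0.0629
finger_force: 66.0
```

```bash
python3 -m pendant '[-1,0,0,-0.1,0,-1,0,0,0,0]' | grep -E 'tcp|force'; python3 -m pendant '[-1,0,0,-0.08,0,-1,0,0,0,0]'| grep -E 'tcp|force'; python3 -m pendant '[-1,0,0,-0.08,0,-1,0,0,0,0]'| grep -E 'tcp|force'
```

```text
tcp_pos: [0.5114, -0.302, -0.0357]
force: [0.2, 0.5, -1.7]
finger_force: 66.0
tcp_pos: [0.5113, -0.302, -0.0379]
force: [0.9, -0.8, -2.0]
finger_force: 66.0
tcp_pos: [0.5115, -0.3021, -0.0383]
force: [-4.0, 2.7, 11.7]
finger_force: 66.9
```

```bash
python3 -m pendant '[0.85,0,0,0,0,0.85,0,0,0,0,0.85,0,0,0.1,0,0.85,0,0,0.5,0,0.85,0,0,1,0]'
python3 -m pendant '[0.6,0,0,1,0,0.6,0,0.3,1,0,0.6,0.4,0.9,1,0,0.6,0.7,0.9,0.4,0,0.6,0.7,0.9,0,0]'>/dev/null
python3 -m pendant '[0.6,0.7,0.9,0,0,0.6,0.7,0.9,0,0,0.6,0.5,0.8,0,0,0.6,0.2,0.5,0,0,0.6,0,0,0,0]'
python3 - <<'E'
from h import *
snap('wrist','w3.png');print(arm.state()['tcp_pos'])
for n,c,z in [('cap_wide',(.511,-.301),.003),('dish',(.512,-.301),0),('cap_mid',(.6055,-.132),0),('bearing_small',(.449,-.153),0),('bearing_big',(.613,-.013),0)]: print(n,fit('wrist',n,c,z))
E
```

```text
clock: 18.55
tcp_pos: [0.5106, -0.3016, 0.0003]
eef_rot: [[-1.0, 0.004, -0.002], [0.004, 1.0, 0.001], [0.002, 0.001, -1.0]]
force: [-0.4, 0.5, 0.1]
opening: 0.0789
finger_force: 0.0
clock: 19.8
tcp_pos: [0.6091, -0.1484, 0.0856]
eef_rot: [[-1.0, 0.002, 0.0], [0.002, 1.0, 0.0], [-0.0, 0.0, -1.0]]
force: [-0.2, -0.5, -0.6]
opening: 0.0686
finger_force: 0.0
[ 0.60858168 -0.14991459  0.08549326]
cap_wide (array([ 0.51134783, -0.30432159,  0.003     ]), np.int32(6272), 6298.375)
dish (array([ 0.50854712, -0.29876074,  0.        ]), np.int32(14242), 20758.625)
cap_mid (array([ 0.60510422, -0.13656216,  0.        ]), np.int32(3214), 3282.25)
bearing_small (array([ 0.45017924, -0.15536489,  0.        ]), np.int32(1546), 2080.1875)
bearing_big (array([ 0.61200145, -0.01742439,  0.        ]), np.int32(3430), 4017.875)
```

View pics/w3.png

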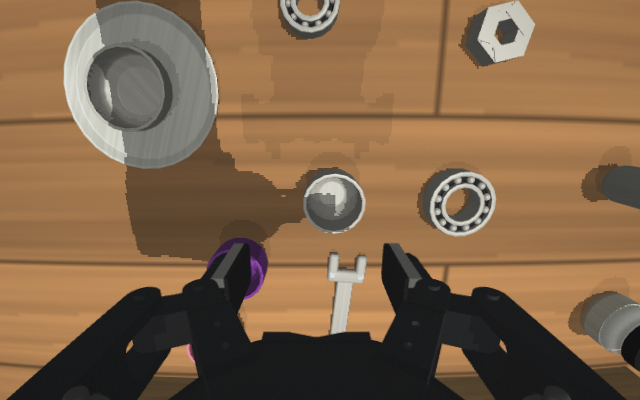

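The wide cap sits in the dish: dish at (141,85), cap at (130,88). The steel mid cap is at (333,203), and purple at (240,268) stays untouched. Gripping the upper wall of the mid cap.

```bash
python3 -m pendant '[0.55,-0.14,0.64,0,0,0.55,0,0,-0.8,0,0.55,0,0,-0.8,0,0.55,0,0,-0.8,0,0.55,0,0,-0.8,0]' >/dev/null
python3 -m pendant '[0.55,0,0,-0.6,0,0.55,0,0,-0.34,0,0.55,0,0,0,0]'
python3 -m pendant '[-1,0,0,0,0,-1,0,0,0,0,-1,0,0,0,0,-1,0,0,0,0]'
python3 - <<'E'
from h import *
b=snap('wrist','w4.png');cv2.imwrite('pics/d4.png',cv2.resize(b[100:350,160:480],(800,625))[:600,:,::-1])
print(fit('wrist','cap_mid',(.605,-.134),0))
E
```

```text
clock: 21.1
tcp_pos: [0.605, -0.1335, -0.0189]
eef_rot: [[-1.0, 0.004, -0.001], [0.004, 1.0, 0.0], [0.001, 0.0, -1.0]]
force: [0.2, -0.2, -0.5]
opening: 0.0665
finger_force: 0.0
clock: 21.6
tcp_pos: [0.6063, -0.1336, -0.0166]
eef_rot: [[-1.0, 0.004, 0.002], [0.004, 1.0, -0.0], [-0.002, -0.0, -1.0]]
force: [-1.4, -0.0, 5.9]
opening: 0.0477
finger_force: 60.9
(array([ 0.60626205, -0.13343493,  0.        ]), np.int32(8835), 9287.6875)
```

View pics/d4.png

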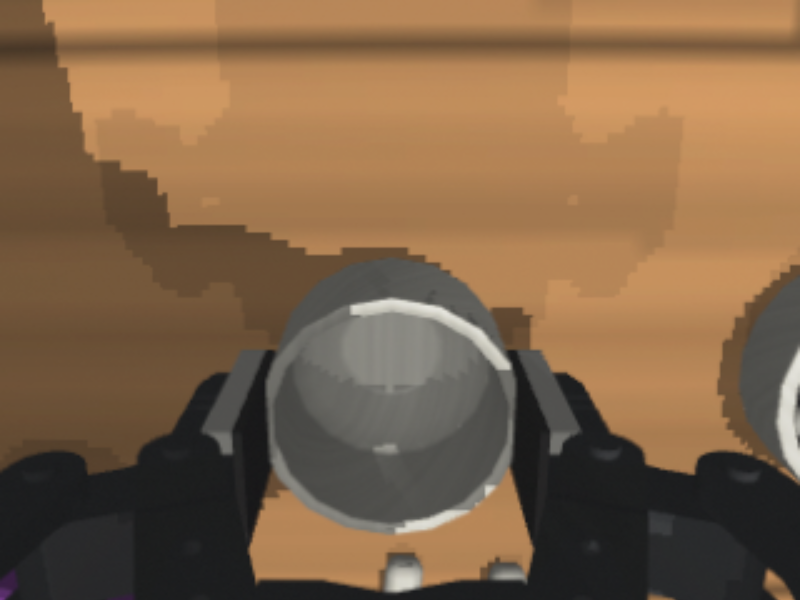

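The mid cap is held symmetrically, with its rim at (390,415) in the crop. Lifting and stopping beside the dish to re-measure the wide cap.

```bash
python3 -m pendant '[-1,0,0,0.4,0,-1,0,0,0.8,0,-1,0,0,0.9,0,-1,0,-0.4,0.9,0,-1,-0.2,-0.9,0.4,0]' 
python3 -m pendant '[-1,-0.2,-0.9,0,0,-1,-0.2,-0.9,0,0,-1,-0.2,-0.9,0,0,-1,-0.2,-0.9,0,0,-1,-0.2,-0.9,0,0]'>/dev/null
python3 -m pendant '[-1,-0.1,-0.8,0,0,-1,0,-0.2,0,0,-1,0,0,0,0,-1,0,0,0,0]'
python3 - <<'E'
from h import *
s=arm.state();b=snap('wrist','w5.png');print(s['tcp_pos'])
for n,c,z in [('cap_wide',(.511,-.302),.003),('dish',(.512,-.301),0),('cap_mid',(.57,-.302),.06)]: print(n,fit('wrist',n,c,z))
cv2.imwrite('pics/d5.png',b[50:350,120:520,::-1])
E
```

```text
clock: 22.32
tcp_pos: [0.6028, -0.165, 0.0701]
eef_rot: [[-1.0, 0.001, 0.005], [0.001, 1.0, -0.0], [-0.005, -0.0, -1.0]]
force: [-0.6, -1.4, -1.1]
opening: 0.0479
finger_force: 61.8
clock: 23.45
tcp_pos: [0.5734, -0.302, 0.0666]
eef_rot: [[-1.0, 0.002, -0.0], [0.002, 1.0, 0.001], [0.0, 0.001, -1.0]]
force: [0.5, 0.8, -1.2]
opening: 0.0476
finger_force: 61.8
[ 0.57342636 -0.30195984  0.06662051]
cap_wide (array([ 0.51283851, -0.30189832,  0.003     ]), np.int32(6339), 6695.0)
dish (array([ 0.50796571, -0.30142698,  0.        ]), np.int32(16686), 23946.8125)
cap_mid (array([ 0.58529772, -0.30249112,  0.06      ]), np.int32(8651), 6768.875)
```

View pics/d5.png

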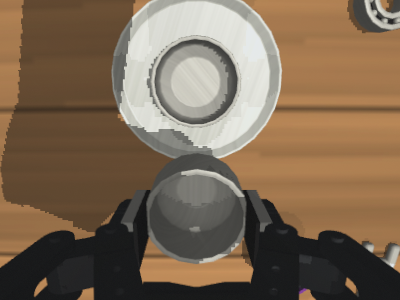

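```bash
python3 -m pendant '[-1,-0.85,0,0,0,-1,-0.8,0,0,0,-1,-0.8,0,0,0,-1,0,0,-0.8,0,-1,0,0,-0.8,0]' >/dev/null
python3 -m pendant '[-1,0,0,-0.5,0,-1,0,0,-0.3,0,-1,0,0,0,0,-1,0,0,0,0]'
```

```text
clock: 24.78
tcp_pos: [0.5123, -0.3038, 0.0072]
eef_rot: [[-1.0, 0.004, 0.001], [0.004, 1.0, -0.0], [-0.001, -0.0, -1.0]]
force: [-0.4, -0.3, 0.2]
opening: 0.0475
finger_force: 61.8
```

```bash
python3 -m pendant '[-1,0,0.06,-0.2,0,-1,0,0,-0.2,0,-1,0,0,-0.12,0,-1,0,0,0,0]' | grep -E 'tcp|force:'; python3 -m pendant '[-1,0,0,-0.1,0,-1,0,0,0,0]'| grep -E 'tcp|force:'; python3 -m pendant '[-1,0,0,-0.08,0,-1,0,0,0,0]'| grep -E 'tcp|force:'
```

```text
tcp_pos: [0.5114, -0.3019, -0.0066]
force: [-0.9, -0.1, -0.2]
finger_force: 61.8
tcp_pos: [0.5116, -0.302, -0.0089]
force: [0.0, 0.3, -0.2]
finger_force: 61.8
tcp_pos: [0.5119, -0.3022, -0.0106]
force: [0.1, 0.2, 0.1]
finger_force: 61.9
```

```bash
python3 -m pendant '[-1,0,0,-0.06,0,-1,0,0,0,0]' | grep -E 'tcp|force:'; python3 -m pendant '[-1,0,0,-0.06,0,-1,0,0,0,0]'| grep -E 'tcp|force:'
```

```text
tcp_pos: [0.5123, -0.3023, -0.0107]
force: [-3.1, 1.1, 11.7]
finger_force: 62.6
tcp_pos: [0.5127, -0.3023, -0.0108]
force: [-5.6, 3.7, 21.6]
finger_force: 63.4
```

Contact at exactly the predicted seat height (21 N). Release, then on to the slim cap.

```bash
python3 -m pendant '[-1,0,0,0.08,0,0.5,0,0,0,0,0.5,0,0,0,0,0.5,0,0,0.4,0,0.5,0,0,0.8,0]'
python3 -m pendant '[0.5,0,0,1,0,0.5,0,0,1,0,0.4,0.2,0.5,1,0,0.3,0.2,0.95,0,0,0.2,0.2,0.95,0,0]'>/dev/null
python3 -m pendant '[0.2,0.2,0.95,0,0,0.2,0.2,0.95,0,0,0.2,0.2,0.95,0,0,0.2,0.2,0.95,0,0,0.2,0.2,0.95,0,0]'>/dev/null
python3 -m pendant '[0.2,0.2,0.95,0,0,0.2,0.2,0.95,0,0,0.2,0.2,0.95,0,0,0.2,0.2,0.95,0,0,0.2,0.2,0.95,0,0]'>/dev/null
python3 -m pendant '[0.2,0.2,0.95,0,0,0.2,0.2,0.95,0,0,0.2,0.2,0.95,0,0,0.2,0.2,0.95,0,0,0.2,0.2,0.95,0,0]'>/dev/null
python3 -m pendant '[0.2,0,0.5,0,0,0.2,0,0,0,0,0.2,0,0,0,0,0.2,0,0,0,0]'
python3 - <<'E'
from h import *
s=arm.state();b=snap('wrist','w6.png');print(s['tcp_pos'],np.round(s['qpos'],2))
for n,c,z in [('cap_slim',(.594,.1485),0)]: print(n,fit('wrist',n,c,z))
E
```

```text
clock: 26.9
tcp_pos: [0.511, -0.3017, 0.0184]
eef_rot: [[-1.0, 0.004, -0.002], [0.004, 1.0, 0.001], [0.002, 0.001, -1.0]]
force: [0.2, -0.6, 0.6]
opening: 0.0641
finger_force: 0.0
clock: 29.9
tcp_pos: [0.6017, 0.1251, 0.0933]
eef_rot: [[-1.0, 0.006, -0.0], [0.006, 1.0, -0.001], [0.0, -0.001, -1.0]]
force: [-0.2, 0.9, 0.2]
opening: 0.0513
finger_force: 0.0
[0.60172773 0.12511334 0.09332948] [-0.13  0.52 -0.16  1.73  0.1   0.9   1.24]
cap_slim (array([0.59424379, 0.14812662, 0.        ]), np.int32(1857), 1952.5)
```

View pics/w6.png

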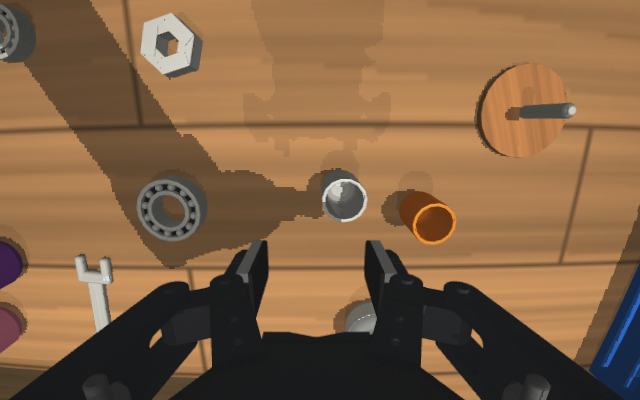

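Steel slim cap at (345,200), with the orange look-alike at (433,222) and the fingers clear of it.

```bash
python3 -m pendant '[0.2,-0.3,0.92,0,0,0.2,0,0,-0.8,0,0.2,0,0,-0.8,0,0.2,0,0,-0.8,0,0.2,0,0,-0.8,0]' >/dev/null
python3 -m pendant '[0.2,0,0,-0.5,0,0.2,0,0,-0.06,0,0.2,0,0,0,0]'
python3 -m pendant '[-1,0,0,0,0,-1,0,0,0,0,-1,0,0,0,0,-1,0,0,0,0]'
python3 - <<'E'
from h import *
print(fit('wrist','cap_slim',(.5943,.148),0) if eyes.camera('wrist') is not None else 0)
E
```

```text
clock: 31.0
tcp_pos: [0.5947, 0.1499, -0.0004]
eef_rot: [[-1.0, 0.004, 0.001], [0.004, 1.0, 0.0], [-0.001, 0.0, -1.0]]
force: [-0.2, -0.0, -0.9]
opening: 0.0511
finger_force: 0.0
clock: 31.5
tcp_pos: [0.5954, 0.1497, 0.0006]
eef_rot: [[-1.0, 0.004, 0.002], [0.004, 1.0, 0.0], [-0.002, 0.0, -1.0]]
force: [-0.3, -1.4, 6.8]
opening: 0.0338
finger_force: 59.5
(array([0.59438181, 0.14937798, 0.        ]), np.int32(4960), 5237.1875)
```

```bash
python3 -m pendant '[-1,0,0,0.4,0,-1,0,0,0.8,0,-1,0,0,0.9,0,-1,0,0,0.9,0,-1,-0.05,-0.5,0.6,0]'
python3 -m pendant '[-1,-0.05,-0.95,0,0,-1,-0.05,-0.95,0,0,-1,-0.05,-0.95,0,0,-1,-0.05,-0.95,0,0,-1,-0.05,-0.95,0,0]'>/dev/null
python3 -m pendant '[-1,-0.05,-0.95,0,0,-1,-0.05,-0.95,0,0,-1,-0.05,-0.95,0,0,-1,-0.05,-0.95,0,0,-1,-0.05,-0.95,0,0]'>/dev/null
python3 -m pendant '[-1,-0.05,-0.95,0,0,-1,-0.05,-0.95,0,0,-1,-0.05,-0.95,0,0,-1,-0.05,-0.95,0,0,-1,-0.05,-0.95,0,0]'>/dev/null
python3 -m pendant '[-1,-0.05,-0.95,0,0,-1,-0.05,-0.95,0,0,-1,0,-0.6,0,0,-1,0,0,0,0,-1,0,0,0,0]'
python3 - <<'E'
from h import *
s=arm.state();b=snap('wrist','w7.png');print(s['tcp_pos'])
for n,c,z in [('cap_wide',(.5125,-.302),.003),('cap_mid',(.5125,-.302),.006)]: print(n,fit('wrist',n,c,z))
cv2.imwrite('pics/d7.png',cv2.resize(b[20:320,120:520,::-1],(800,600)))
E
```

```text
clock: 32.22
tcp_pos: [0.5936, 0.1386, 0.0916]
eef_rot: [[-1.0, 0.002, 0.002], [0.002, 1.0, 0.001], [-0.002, 0.001, -1.0]]
force: [0.4, 0.2, -0.9]
opening: 0.0342
finger_force: 59.8
clock: 34.72
tcp_pos: [0.5718, -0.2802, 0.0892]
eef_rot: [[-1.0, 0.003, -0.0], [0.003, 1.0, 0.001], [0.0, 0.001, -1.0]]
force: [-0.4, -0.3, 0.7]
opening: 0.0343
finger_force: 59.8
[ 0.57177857 -0.28016692  0.08924279]
cap_wide (array([ 0.5119119 , -0.29745243,  0.003     ]), np.int32(1777), 5513.125)
cap_mid (array([ 0.51275374, -0.30188164,  0.006     ]), np.int32(3600), 3709.3125)
```

View pics/d7.png

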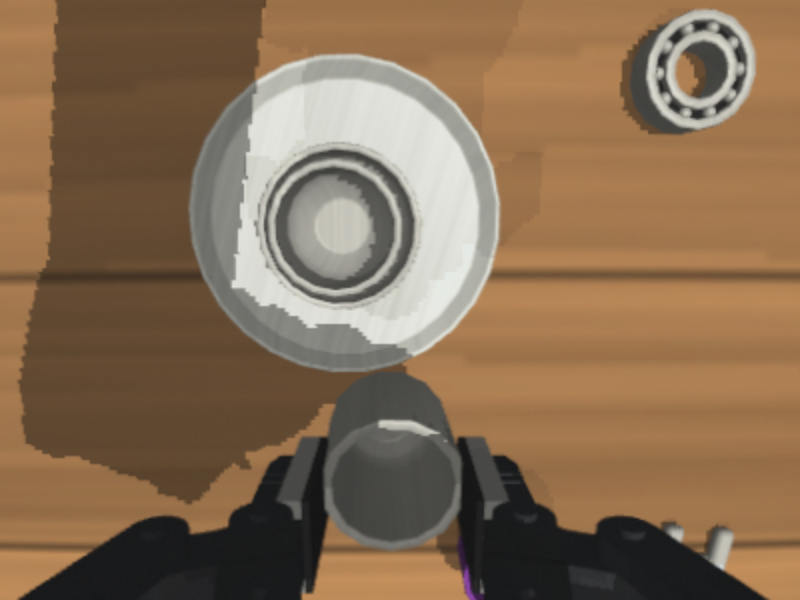

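Mid is nested concentric in wide at (335,228). Over to it with the slim cap.

```bash
python3 -m pendant '[-1,-0.8,-0.44,0,0,-1,-0.8,-0.44,0,0,-1,-0.75,0,0,0,-1,0,0,-0.8,0,-1,0,0,-0.8,0]' >/dev/null
python3 -m pendant '[-1,0,0,-0.4,0,-1,0,0,-0.3,0,-1,0,0,0,0,-1,0,0,0,0]'
```

```text
clock: 36.0
tcp_pos: [0.5134, -0.3038, 0.0323]
eef_rot: [[-1.0, 0.004, 0.001], [0.004, 1.0, -0.0], [-0.001, -0.0, -1.0]]
force: [-1.5, -0.7, -0.8]
opening: 0.0339
finger_force: 59.8
```

```bash
python3 -m pendant '[-1,0,0.07,-0.3,0,-1,0,0,-0.3,0,-1,0,0,-0.2,0,-1,0,0,0,0]' | grep -E 'tcp|force:'; python3 -m pendant '[-1,0,0,-0.06,0,-1,0,0,0,0]'| grep -E 'tcp|force:'; python3 -m pendant '[-1,0,0,-0.06,0,-1,0,0,0,0]'| grep -E 'tcp|force:'
```

```text
tcp_pos: [0.5126, -0.3014, 0.011]
force: [0.6, 0.4, -0.9]
finger_force: 59.8
tcp_pos: [0.513, -0.3017, 0.0103]
force: [1.1, -0.1, -0.2]
finger_force: 59.8
tcp_pos: [0.5136, -0.3019, 0.0096]
force: [-0.8, 2.3, 4.4]
finger_force: 60.3
```

```bash
python3 -m pendant '[-1,0,0,-0.05,0,-1,0,0,0,0]'| grep -E 'tcp|force:';python3 -m pendant '[-1,0,0,0.05,0,0.2,0,0,0,0,0.2,0,0,0,0,0.2,0,0,0.4,0,0.2,0,0,0.8,0]'
python3 -m pendant '[0.2,0,0,1,0,0.3,0,0,1,0,0.5,0.3,0.5,0.4,0,0.7,0.4,0.9,0,0,0.7,0.4,0.9,0,0]'>/dev/null
python3 -m pendant '[0.7,0.4,0.9,0,0,0.7,0.4,0.9,0,0,0.7,0.4,0.9,0,0,0.7,0.4,0.9,0,0,0.7,0.4,0.9,0,0]'>/dev/null
python3 -m pendant '[0.7,0.4,0.9,0,0,0.7,0.4,0.9,0,0,0.7,0.4,0.9,0,0,0.7,0.1,0.8,0,0,0.7,0,0,0,0]'>/dev/null
python3 -m pendant '[0.7,0,0,0,0,0.7,0,0,0,0]'
python3 - <<'E'
from h import *
s=arm.state();b=snap('wrist','w8.png');print(s['tcp_pos'])
for n,c,z in [('cap_slim',(.5125,-.302),.009),('cap_mid',(.5125,-.302),.006),('bearing_big',(.613,-.015),0)]: print(n,fit('wrist',n,c,z))
E
```

```text
tcp_pos: [0.5144, -0.3019, 0.0094]
force: [-1.7, 3.1, 12.7]
finger_force: 60.9
clock: 37.88
tcp_pos: [0.5122, -0.3015, 0.039]
eef_rot: [[-1.0, 0.004, -0.002], [0.004, 1.0, 0.001], [0.002, 0.001, -1.0]]
force: [-0.1, -0.6, 0.3]
opening: 0.0511
finger_force: 0.0
clock: 40.0
tcp_pos: [0.6226, -0.0461, 0.0987]
eef_rot: [[-1.0, 0.006, -0.0], [0.006, 1.0, -0.001], [0.0, -0.001, -1.0]]
force: [0.1, 0.0, 0.9]
opening: 0.0722
finger_force: 0.0
[ 0.62256986 -0.0461123   0.09874463]
cap_slim (array([ 0.50934454, -0.32217352,  0.009     ]), np.int32(1112), 1077.3125)
cap_mid (array([ 0.51427329, -0.29053905,  0.006     ]), np.int32(1881), 3930.25)
bearing_big (array([ 0.6129278 , -0.01420844,  0.        ]), np.int32(2805), 3565.0)
```

View pics/w8.png

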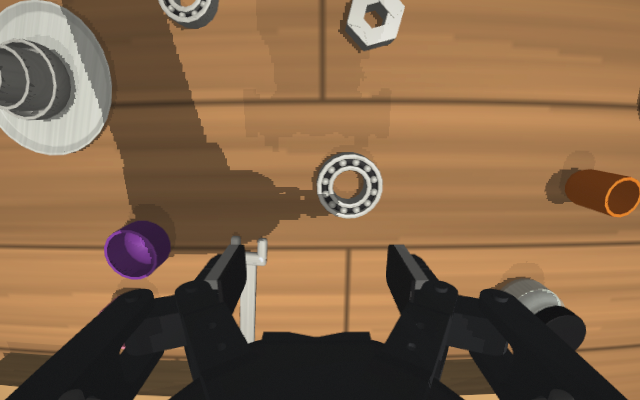

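The stack is seen nested (wide/mid/slim) at (35,80), and the big bearing is at (349,186).

```bash
python3 -m pendant '[0.85,-0.39,0.64,0,0,0.85,0,0.64,-0.5,0,0.85,0,0,-0.9,0,0.85,0,0,-0.9,0,0.85,0,0,-0.9,0]' >/dev/null
python3 -m pendant '[0.85,0,0,-0.9,0,0.85,0,0,-0.9,0,0.85,0,0,-0.4,0,0.85,0,0,0,0,0.85,0,0,0,0]'
python3 -m pendant '[-1,0,0,0,0,-1,0,0,0,0,-1,0,0,0,0,-1,0,0,0,0]'
python3 -m pendant '[-1,0,0,0.4,0,-1,0,0,0.4,0,-1,0,0,0,0]'
```

```text
clock: 41.45
tcp_pos: [0.6139, -0.0119, -0.0355]
eef_rot: [[-1.0, 0.003, 0.001], [0.003, 1.0, 0.0], [-0.001, 0.0, -1.0]]
force: [0.4, -0.1, -0.5]
opening: 0.0788
finger_force: 0.0
clock: 41.95
tcp_pos: [0.6144, -0.0127, -0.0342]
eef_rot: [[-1.0, 0.004, 0.002], [0.004, 1.0, -0.0], [-0.002, -0.0, -1.0]]
force: [-2.6, -0.6, 8.6]
opening: 0.059
finger_force: 62.4
clock: 42.32
tcp_pos: [0.6142, -0.0123, -0.015]
eef_rot: [[-1.0, 0.004, 0.002], [0.004, 1.0, 0.0], [-0.002, 0.0, -1.0]]
force: [0.0, -0.1, -3.1]
opening: 0.0589
finger_force: 65.3
```

```bash
python3 -m pendant '[-1,0,0,0.9,0,-1,0,0,0.9,0,-1,0,0,0.9,0,-1,0,0.4,0.9,0,-1,-0.1,0.9,0.4,0]'>/dev/null
python3 -m pendant '[-1,-0.1,0.95,0,0,-1,-0.1,0.95,0,0,-1,-0.1,0.95,0,0,-1,-0.1,0.95,0,0,-1,-0.1,0.95,0,0]'>/dev/null
python3 -m pendant '[-1,-0.1,0.95,0,0,-1,-0.1,0.95,0,0,-1,-0.1,0.95,0,0,-1,-0.1,0.95,0,0,-1,-0.1,0.95,0,0]'>/dev/null
python3 -m pendant '[-1,-0.1,0.9,0,0,-1,0,0.8,0,0,-1,0,0,0,0,-1,0,0,0,0,-1,0,0,0,0]'
python3 - <<'E'
from h import *
s=arm.state();b=snap('wrist','w9.png');print(s['tcp_pos'],np.round(s['qpos'],2))
t=s['tcp_pos']
print(fit('wrist','spindle',(.524,.317),0),fit('wrist','bearing_big',t,t[2]+.0345))
E
```

```text
clock: 44.82
tcp_pos: [0.5838, 0.2983, 0.0837]
eef_rot: [[-1.0, 0.006, 0.0], [0.006, 1.0, -0.001], [-0.0, -0.001, -1.0]]
force: [-0.4, -0.1, -3.6]
opening: 0.0594
finger_force: 65.9
[0.5837583  0.29830352 0.08365004] [-0.39  0.6  -0.18  1.63  0.12  0.93  0.96]
(array([0.52296995, 0.31723062, 0.        ]), np.int32(7343), 7448.6875) (array([0.58229435, 0.2992893 , 0.11815004]), np.int32(9735), 12117.0)
```

```bash
python3 -m pendant '[-1,-0.8,0.36,0,0,-1,-0.8,0.36,0,0,-1,-0.77,0,0,0,-1,0,0,-0.6,0,-1,0,0,-0.6,0]' >/dev/null
python3 -m pendant '[-1,0,0,-0.5,0,-1,0,0,-0.3,0,-1,0,0,0,0,-1,0,0,0,0]'
python3 -m pendant '[-1,0,0,-0.4,0,-1,0,0,-0.4,0,-1,0,0,0,0]'
```

```text
clock: 46.1
tcp_pos: [0.5244, 0.3184, 0.034]
eef_rot: [[-1.0, 0.004, 0.001], [0.004, 1.0, 0.0], [-0.001, 0.0, -1.0]]
force: [0.3, 0.2, -4.3]
opening: 0.0593
finger_force: 65.9
clock: 46.48
tcp_pos: [0.5228, 0.3175, 0.0124]
eef_rot: [[-1.0, 0.004, -0.002], [0.004, 1.0, -0.001], [0.002, -0.001, -1.0]]
force: [0.1, -0.3, -3.5]
opening: 0.0593
finger_force: 65.9
```

Past the post tip with no contact. On down to the base.

```bash
python3 -m pendant '[-1,0.05,-0.03,-0.5,0,-1,0,0,-0.5,0,-1,0,0,-0.3,0,-1,0,0,-0.1,0,-1,0,0,0,0]'| grep -E 'tcp|force:'; python3 -m pendant '[-1,0,0,-0.1,0,-1,0,0,0,0]'| grep -E 'tcp|force:'; python3 -m pendant '[-1,0,0,-0.06,0,-1,0,0,0,0]'| grep -E 'tcp|force:'
```

```text
tcp_pos: [0.5251, 0.3175, -0.0214]
force: [0.3, 0.4, -1.8]
finger_force: 65.9
tcp_pos: [0.5253, 0.3175, -0.0236]
force: [-0.0, 0.5, -3.8]
finger_force: 65.9
tcp_pos: [0.5252, 0.3174, -0.0253]
force: [0.6, -0.1, -2.1]
finger_force: 65.9
```

```bash
python3 -m pendant '[-1,0,0,-0.06,0,-1,0,0,0,0]'| grep -E 'tcp|force:'; python3 -m pendant '[-1,0,0,-0.05,0,-1,0,0,0,0]'| grep -E 'tcp|force:'
```

```text
tcp_pos: [0.5253, 0.3176, -0.0261]
force: [-0.8, -0.5, 3.3]
finger_force: 66.6
tcp_pos: [0.5254, 0.3176, -0.0262]
force: [-4.8, -2.7, 13.2]
finger_force: 67.5
```

```bash
python3 -m pendant '[-1,0,0,0.05,0,0.75,0,0,0,0,0.75,0,0,0,0,0.75,0,0,0.4,0,0.75,0,0,0.9,0]'
python3 -m pendant '[0.75,0,0,0.9,0,0.75,0,0,0.9,0,0.75,0,0,0.9,0,0.6,0,-0.3,0.9,0,0.4,-0.15,-0.9,0,0]'>/dev/null
python3 -m pendant '[0.4,-0.15,-0.95,0,0,0.4,-0.15,-0.95,0,0,0.4,-0.15,-0.95,0,0,0.4,-0.15,-0.95,0,0,0.4,-0.15,-0.95,0,0]'>/dev/null
python3 -m pendant '[0.4,-0.15,-0.95,0,0,0.4,-0.15,-0.95,0,0,0.4,-0.15,-0.95,0,0,0.4,-0.15,-0.95,0,0,0.4,-0.15,-0.95,0,0]'>/dev/null
python3 -m pendant '[0.4,-0.15,-0.95,0,0,0.4,-0.15,-0.95,0,0,0.4,-0.15,-0.95,0,0,0.4,-0.15,-0.95,0,0,0.4,-0.15,-0.95,0,0]'>/dev/null
python3 -m pendant '[0.4,-0.15,-0.95,0,0,0.4,-0.1,-0.9,0,0,0.4,0,0,0,0,0.4,0,0,0,0,0.4,0,0,0,0]'
python3 - <<'E'
from h import *
s=arm.state();b=snap('wrist','w10.png');print(s['tcp_pos'],np.round(s['qpos'],2))
print(fit('wrist','bearing_small',(.449,-.154),0))
E
```

```text
clock: 48.72
tcp_pos: [0.5244, 0.317, 0.0055]
eef_rot: [[-1.0, 0.004, -0.002], [0.004, 1.0, -0.001], [0.002, -0.001, -1.0]]
force: [-0.0, -0.7, 0.6]
opening: 0.0747
finger_force: 0.0
clock: 51.85
tcp_pos: [0.4587, -0.1141, 0.0956]
eef_rot: [[-1.0, 0.003, -0.0], [0.003, 1.0, 0.0], [0.0, 0.0, -1.0]]
force: [-0.0, 1.0, -0.2]
opening: 0.0594
finger_force: 0.0
[ 0.45872888 -0.114144    0.09559028] [ 0.24  0.29 -0.06  2.08  0.02  0.77  1.73]
(array([ 0.44897802, -0.15310962,  0.        ]), np.int32(1666), 2120.6875)
```

```bash
python3 -m pendant '[0.5,-0.39,-0.8,0,0,0.5,0,-0.77,0,0,0.5,0,0,-0.9,0,0.5,0,0,-0.9,0,0.5,0,0,-0.9,0]' >/dev/null
python3 -m pendant '[0.5,0,0,-0.9,0,0.5,0,0,-0.9,0,0.5,0,0,-0.56,0,0.5,0,0,0,0,0.5,0,0,0,0]'
python3 -m pendant '[-1,0,0,0,0,-1,0,0,0,0,-1,0,0,0,0,-1,0,0,0,0]'
python3 -m pendant '[-1,0,0,0.4,0,-1,0,0,0.4,0,-1,0,0,0,0]'
```

```text
clock: 53.2
tcp_pos: [0.4498, -0.1543, -0.0302]
eef_rot: [[-1.0, 0.004, 0.001], [0.004, 1.0, -0.0], [-0.001, -0.0, -1.0]]
force: [-0.1, 0.4, -0.1]
opening: 0.0637
finger_force: 0.0
clock: 53.7
tcp_pos: [0.45, -0.1545, -0.0293]
eef_rot: [[-1.0, 0.004, 0.002], [0.004, 1.0, -0.0], [-0.002, -0.0, -1.0]]
force: [-1.9, 1.4, 9.2]
opening: 0.0434
finger_force: 59.5
clock: 54.08
tcp_pos: [0.4502, -0.1547, -0.0096]
eef_rot: [[-1.0, 0.004, 0.002], [0.004, 1.0, -0.001], [-0.002, -0.001, -1.0]]
force: [0.6, -0.3, -1.2]
opening: 0.0431
finger_force: 61.6
```

```bash
python3 -m pendant '[-1,0,0,0.9,0,-1,0,0,0.9,0,-1,0,0,0.9,0,-1,0.1,0.4,0.9,0,-1,0.28,0.9,0.4,0]'>/dev/null
python3 -m pendant '[-1,0.28,0.95,0,0,-1,0.28,0.95,0,0,-1,0.28,0.95,0,0,-1,0.28,0.95,0,0,-1,0.28,0.95,0,0]'>/dev/null
python3 -m pendant '[-1,0.28,0.95,0,0,-1,0.28,0.95,0,0,-1,0.28,0.95,0,0,-1,0.28,0.95,0,0,-1,0.28,0.95,0,0]'>/dev/null
python3 -m pendant '[-1,0.28,0.95,0,0,-1,0.28,0.95,0,0,-1,0.28,0.95,0,0,-1,0.28,0.95,0,0,-1,0.28,0.95,0,0]'>/dev/null
python3 -m pendant '[-1,0.28,0.95,0,0,-1,0.28,0.8,0,0,-1,0,0,0,0,-1,0,0,0,0,-1,0,0,0,0]'
python3 - <<'E'
from h import *
s=arm.state();b=snap('wrist','w11.png');print(s['tcp_pos'])
t=s['tcp_pos']
print(fit('wrist','bearing_big',(.524,.317),.008),fit('wrist','bearing_small',t,t[2]+.0295))
E
```

```text
clock: 57.2
tcp_pos: [0.5777, 0.2768, 0.0891]
eef_rot: [[-1.0, 0.005, -0.0], [0.005, 1.0, -0.001], [0.0, -0.001, -1.0]]
force: [0.2, -0.9, -1.7]
opening: 0.0434
finger_force: 61.6
[0.57767504 0.27677271 0.08909044]
(array([0.52420854, 0.31850226, 0.008     ]), np.int32(3509), 4481.25) (array([0.57652043, 0.27764822, 0.11859044]), np.int32(5666), 6623.6875)
```

```bash
python3 -m pendant '[-1,-0.72,0.53,0,0,-1,-0.71,0.53,0,0,-1,-0.71,0.52,0,0,-1,0,0,-0.8,0,-1,0,0,-0.8,0]' >/dev/null
python3 -m pendant '[-1,0,0,-0.4,0,-1,0,0,0,0,-1,0,0,0,0]'
```

```text
clock: 58.35
tcp_pos: [0.5248, 0.3175, 0.0394]
eef_rot: [[-1.0, 0.005, 0.0], [0.005, 1.0, 0.0], [-0.0, 0.0, -1.0]]
force: [0.5, -1.1, -1.1]
opening: 0.0431
finger_force: 61.6
```

```bash
python3 -m pendant '[-1,-0.02,-0.05,-0.3,0,-1,0,0,-0.3,0,-1,0,0,0,0]'| grep -E 'tcp|force:'; python3 -m pendant '[-1,0,0,-0.4,0,-1,0,0,-0.3,0,-1,0,0,0,0]'| grep -E 'tcp|force:'; python3 -m pendant '[-1,0,0,-0.08,0,-1,0,0,-0.08,0,-1,0,0,0,0]'| grep -E 'tcp|force:'
```

```text
tcp_pos: [0.523, 0.3159, 0.0234]
force: [-0.3, 0.1, -0.6]
finger_force: 61.6
tcp_pos: [0.5229, 0.316, 0.0056]
force: [0.3, -1.0, -1.0]
finger_force: 61.6
tcp_pos: [0.5237, 0.3164, 0.0027]
force: [-0.6, -0.1, 0.1]
finger_force: 61.6
```

```bash
python3 -m pendant '[-1,0,0,-0.08,0,-1,0,0,0,0]'| grep -E 'tcp|force:'; python3 -m pendant '[-1,0,0,-0.08,0,-1,0,0,0,0]'| grep -E 'tcp|force:'; python3 -m pendant '[-1,0,0,-0.06,0,-1,0,0,0,0]'| grep -E 'tcp|force:'
```

```text
tcp_pos: [0.5236, 0.3163, 0.0006]
force: [-0.7, 1.3, -1.9]
finger_force: 61.6
tcp_pos: [0.5239, 0.3165, -0.0011]
force: [0.5, 0.2, -0.2]
finger_force: 61.7
tcp_pos: [0.5239, 0.3166, -0.0012]
force: [-3.7, -2.6, 10.2]
finger_force: 62.9
```

Contact at the predicted height. Release, retreat upward and check with a final picture.

```bash
python3 -m pendant '[-1,0,0,0.05,0,0.5,0,0,0,0,0.5,0,0,0,0,0.5,0,0,0.4,0,0.5,0,0,0.9,0]'
python3 -m pendant '[0.5,0,0,0.9,0,0.5,0,0,0.9,0,0.5,0,0,0.9,0,0.5,0.4,-0.3,0.9,0,0.5,0.8,-0.5,0.9,0]'>/dev/null
python3 -m pendant '[0.5,0.8,-0.5,0,0,0.5,0.5,-0.5,0,0,0.5,0,-0.5,0,0,0.5,0,0,0,0,0.5,0,0,0,0]'
python3 - <<'E'
from h import *
w=eyes.camera('wrist');s=eyes.camera('scene');t=eyes.camera('top')
def crop(im,cam,p,h,k):
    u,v=proj(cam,p)[0].astype(int); x0=max(u-int(h*4/3),0);y0=max(v-h,0)
    return cv2.resize(im[y0:y0+2*h,x0:x0+int(h*8/3)],(400,300),interpolation=cv2.INTER_CUBIC)
g=np.vstack([np.hstack([crop(w,'wrist',[.523,.317,.03],75,1),crop(s,'scene',[.523,.317,.03],36,1)]),
 np.hstack([crop(s,'scene',[.512,-.302,.03],45,1),crop(t,'top',[.512,-.302,.03],40,1)])])
cv2.imwrite('pics/final.png',g[:,:,::-1])
E
```

```text
clock: 60.85
tcp_pos: [0.5228, 0.3159, 0.0307]
eef_rot: [[-1.0, 0.004, -0.002], [0.004, 1.0, -0.001], [0.002, -0.001, -1.0]]
force: [0.7, -0.3, -0.2]
opening: 0.0641
finger_force: 0.0
clock: 62.1
tcp_pos: [0.5852, 0.2596, 0.1431]
eef_rot: [[-1.0, 0.003, -0.001], [0.003, 1.0, 0.0], [0.001, 0.0, -1.0]]
force: [-0.1, 0.0, -0.8]
opening: 0.064
finger_force: 0.0
```

View pics/final.png

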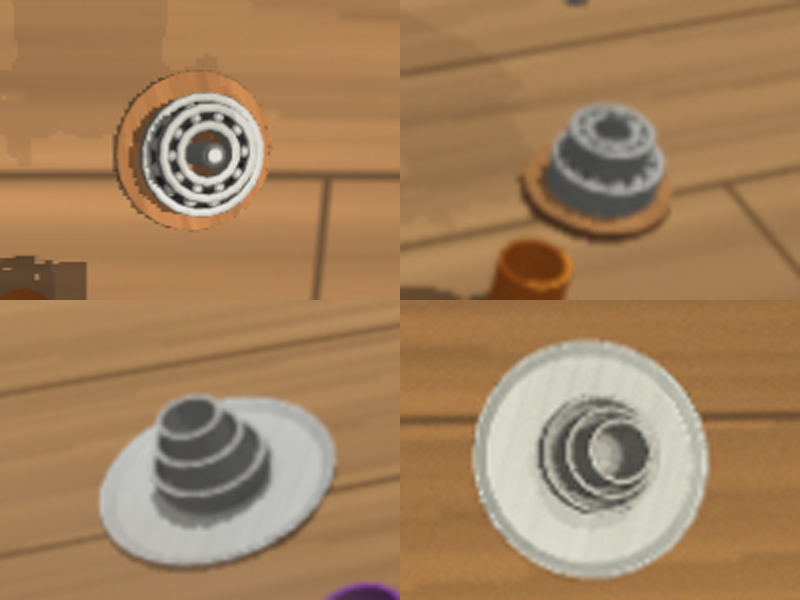

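Run:
```python
from h import *
h=45;u,v=proj('scene',[.512,-.302,.03])[0].astype(int)
print(((proj('scene',[[.5125,-.302,z] for z in (.062,.046,.029)])-[u-60,v-45])*[400/120,300/90]+[0,300]).round())
h=36;u,v=proj('scene',[.523,.317,.03])[0].astype(int)
print('post tip,small top,big top',((proj('scene',[[.523,.317,z] for z in (.06,.046,.028)])-[u-48,v-36])*[400/96,300/72]+[400,0]).round())
```

```text
[[185. 414.]
 [194. 433.]
 [203. 452.]]
post tip,small top,big top [[613. 108.]
 [607. 128.]
 [600. 154.]]
```

The rim and bearing heights match the predictions. Handing in.

```bash
python3 -c "
from rig import hand_in
print(hand_in())"
```

```text
the job is handed in; nothing more can be done
None
```

The job is handed in: the three caps are nested open side up in the dish (wide, mid, slim), and both bearings are on the post, big below small. Each part touched down at its predicted seat height, and the final pictures agree; the verdict was not reported.

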